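# Hang the wash basket on the swinging drain hook

### The job

Pick up the little wire wash basket by its black side handle and hang it by its bail on the swinging hook of the drain stand: first bring the hook to a standstill with a light touch (the bail itself may do it), then ease the bail down through the throat into the bowl of the hook. Before letting go, draw the basket gently down on the hook for half a second to prove that it holds, loading the hook with about 4.5 N in all, weight included, and never bumping or pressing it with more than 12 N. Then leave the basket hanging still and upright, with everything else on the bench where it was.

Things in the scene. Friction and masses are not known exactly. Their poses are not given: they have to be found in the camera images.
- pivot (a point): Point on the fixed stand, 370 mm above the bench, straight above the hook's hinge: the hinge lies 0 to 16 mm below it, as the hook's stem is clamped anew each time, and its height is not reported (feel for the bowl). Frame: z up, y along the hinge axis, x level, away from the hook's open side. The hook swings in the x-z plane only. Cheeks 16 mm wide, ending 11 mm below the hinge.
- stand: Drain stand, fixed; origin on the bench below the pivot, axes as there: grey foot 300 x 170 mm, white drip tray 170 x 150 mm under the hook (rim 34 mm high), 18 mm post 160 mm to +x, 422 mm high, 12 mm arm 22 mm above the pivot; -x side open. Hook's throat: 10 mm clear beside the shank, 125 mm below the hinge; tip at x -14, 113 below. A wire sliding down the shank's -x face enters it.
- hook (a joint): Swing angle of the pendant hook (rad): 0 straight down, positive when its lower end has swung to -x (open side). At first it swings 0.3 to 0.5 rad either way, about 0.75 s a full swing, for minutes unless touched. 0.30 kg; 0.5 N at mid-shank holds it 0.2 rad aside. 8 mm steel bar: shank centred 9 mm to +x of the hinge, to 137 mm below it; bowl curls up on -x; bail seat at x -4 mm, 147 mm below.
- bail (a point): Middle of the level top wire of the basket's bail (inverted U): steel wire 6 mm thick, 64 mm long along the basket's y, over the basket's centre, 150 mm above its underside. Basket's frame: z up, x from the black handle towards the basket. The basket: steel wire box 64 x 64 x 45 mm high, 0.10 to 0.18 kg, standing on the bench at first; hung by the bail it stays nearly upright.
- handle (a point): Centre of the basket's black plastic side handle: a block 44 mm long (x), 12 mm thick (y), 24 mm high (z), 82 mm to -x of the bail's middle and 116 mm below it; 34 mm above the bench at the start. Frame is the basket's.
- beaker: bystander, glass beaker 68 mm wide, 90 mm high; origin under its centre
- reagent: bystander, amber jar 64 mm wide, 120 mm high; origin under its centre
- dish: bystander, white bowl 84 mm wide, 25 mm high; origin under its centre
- tipbox: bystander, clear box of pipette tips 75 x 75 x 60 mm; origin under its centre
- vial: bystander, small glass vial 28 mm wide, 50 mm high; origin under its centre
Not all that is in view belongs to the job. Of the things shaped like the part that bears bail, the bare steel one is meant.

How it is judged:
On the way, in this order (a step that is already met when the one before it is completed fails the run):
1. the hook is brought to a standstill (turning slower than 0.2 rad/s for 0.4 s) before the bail is in it (velocity of joint hook between -0.2 and 0.2 rad/s and (horizontal distance between bail and pivot above 0.05 m or z of bail in the frame of pivot above -0.132 m)), for 0.4 s.
2. with the bail home in the bowl, the basket is drawn down on the hook with 3 to 6 N in all for 0.4 s (x of bail in the frame of hook between -0.012 and 0.006 m and y of bail in the frame of hook between -0.025 and 0.025 m and z of bail in the frame of hook between -0.154 and -0.139 m and contact force between basket and hook between 3 and 6 N), for 0.4 s.
At the end, for the whole second after the job is handed in: The basket hangs by its bail in the hook's bowl (wire within 8 mm of its seat along and across the hook, bail's middle within 25 mm of the hook), over 0.6 N on the hook, upright within 0.3 rad, the hook nearly still (under 0.5 rad/s) (x of bail in the frame of hook between -0.012 and 0.006 m and y of bail in the frame of hook between -0.025 and 0.025 m and z of bail in the frame of hook between -0.154 and -0.139 m and contact force between basket and hook above 0.6 N and angle between bail's own z axis and vertical below 0.3 rad and velocity of joint hook between -0.5 and 0.5 rad/s); the robot touches nothing.
It fails at once if the basket is pushed or knocked against the hook with more than 12 N (contact force between basket and hook above 12 N).
It fails at once if the robot pushes or knocks the hook with more than 12 N (contact force between the arm and hook above 12 N).
It fails at once if a bystander is shifted by more than 30 mm (distance of any of beaker, reagent, dish, tipbox, vial from where it was at the start of the episode above 0.03 m).
It also fails if it takes over 72 s, if anything falls off the work surface, if the arm or the gripper's body presses on something with over 40 N, if the wrist force passes 120 N, or if a joint passes its speed limit or range.

### The arm

A 6-joint arm with a two-finger parallel gripper is mounted at the origin on the work surface. World frame = base frame: x ahead of the robot, y to its left, z up, the work surface at z = 0. Lengths are in m, angles in rad, forces in N, time in s.
With the tool pointing down it reaches from about 0.3 to 1 m from the base axis. Payload 5.1 kg.
Tool frame: the origin (TCP) lies midway between the tips of the shut fingers; the grasp point (between the pads) lies 19 mm behind it; z points along the fingers, y is the direction in which the jaws open and shut (so a half turn about z gives the same grasp; the last joint's range is limited). The gripper opens to 95 mm and grips with 3 to 60 N. Pads are 20 mm wide; open, the fingers measure 119 mm over their backs; the gripper's body (75 mm by 180 mm) begins 59 mm behind the grasp point.
Start: joints at [-0.083, 0.124, 1.65, -0, 1.367, -0.083], TCP at [0.65, -0, 0.215] pointing down, gripper open.
Joint ranges: [-2.61, 2.61], [-1.02, 2.33], [0.03, 2.71], [-1.35, 4.49], [0.32, 2.68], [-2.91, 2.91]. Speed limits (rad/s): [2.57, 2.57, 3.14, 3.14, 3.14, 3.14].

### API

Orientations are given as a unit quaternion [x, y, z, w].
In Python, from bench import manip gives the robot as it stands. The module is installed in compiled form; this text tells all that it offers.
- The arm moves only by the tool carry_out, never from a script. Its argument "moves" is a list of rows, each a list of 7 numbers: the shift along the world's x, y, z in mm, then the turn, a rotation vector about the world's x, y, z in rad, then the finger opening in mm, from 0 to 95.1. In form: [[tx, ty, tz, wx, wy, wz, grip], ...]. A call has 1 to 10 rows; each row is the pose to reach, as a shift and turn from the pose measured when the call began; what a row does not reach only later rows make up. A row lasts 1/8 s, in which the tool goes at most 62.5 mm and 10.7 degrees, less where a joint would pass 70% of its speed; a pose out of reach is approached as far as the arm can. A call with a gripper value outside its range is refused whole. The fingers move at their own pace and stop on an object; "force" is the grip in N (left out, the last holds). Time passes only in rows, so rows that repeat a pose let the fingers close. It gives the time, the measured TCP pose, the force and the opening at its end, in the units of the state.
- manip.sense(): the state, without advancing time (a new reading comes with each control period).
- manip.snapshot(name): name is "scene" or "side" or "wrist"; returns a dict with "frame" (384x512x3 uint8, red, green, blue), "fov_y" (degrees; the focal length in pixels is half the picture's height over the tangent of half this angle, whatever the lens; pixels are square), "cx", "cy" (the principal point, pixels), "distortion" ([k1, k2, p1, p2, k3] as OpenCV has them; the pictures are not rectified), "xyz" and "attitude" of the camera in the world. Camera axes: x right, y up, looking along -z (the intrinsics and any distortion apply to the point x, -y, -z); pixel columns grow to the right and rows downward; lengths in m; the calibration is good to about 2 mm. A picture is of the moment at which its call begins. There is no depth.
- manip.finish_job(): hands the job in, once; it reports no verdict.
The state is a dict: "clock": time; "q": joint angles; "dq": joint speeds; "joint_efforts": joint torques, N m; "tcp_pos": TCP position; "tcp_rot": TCP orientation; "ft_force": force on the tool from outside, world axes, zero at the start; "moment": the same for the moment, N m; "gripper_width": opening from 0.0 (shut) to 1.0 (fully open).
Only numpy, scipy, OpenCV 4.12 (cv2) and the standard library are available. Lean on these libraries where they do the work, as an engineer would, in place of code of your own. Each camera call takes 0.05 s, during which the arm holds its last target.

## Working session

There is one attempt and no reset: what is moved stays moved. The work goes in short steps, Python scripts to look and compute and a tool call to move; the robot and the scene stay as the last step left them, time stands still between calls to the robot, and variables do not carry over. Pictures are saved under pics/ and viewed, and the job is handed in when it is done.

Besides the shell and the picture viewer there is one more tool, called after "Emit:" as name(argument=value, ...), one argument or row to a line, values as JSON. carry_out: Moves the arm, as the interface text tells. Its arguments: {"type":"object","properties":{"moves":{"type":"array"},"force":{"type":"number"}},"required":["moves"]}

```bash
mkdir -p pics; cat > h.py <<'E'
import numpy as np, cv2
from scipy.spatial.transform import Rotation as R
from bench import manip
def snap(n,f=None):
    s=manip.snapshot(n)
    if f: cv2.imwrite('pics/'+f,cv2.cvtColor(s['frame'],cv2.COLOR_RGB2BGR))
    return s
def K(s):
    f=192/np.tan(np.radians(s['fov_y'])/2); return np.array([[f,0,s['cx']],[0,f,s['cy']],[0,0,1.]])
def rot(s):
    a=np.array(s['attitude'],float)
    return R.from_quat(a).as_matrix() if a.size==4 else a.reshape(3,3)
def ray(s,px):
    p=cv2.undistortPoints(np.array([[px]],float),K(s),np.array(s['distortion'],float))[0,0]
    d=rot(s)@np.array([p[0],-p[1],-1.]); return np.array(s['xyz'],float),d/np.linalg.norm(d)
def onz(s,px,z):
    o,d=ray(s,px); return o+d*(z-o[2])/d[2]
def tri(a,b):
    A=np.zeros((3,3));y=np.zeros(3)
    for o,d in (a,b):
        M=np.eye(3)-np.outer(d,d);A+=M;y+=M@o
    p=np.linalg.solve(A,y)
    return p,[np.linalg.norm((np.eye(3)-np.outer(d,d))@(p-o)) for o,d in (a,b)]
def proj(s,P):
    P=np.atleast_2d(P); c=(P-np.array(s['xyz']))@rot(s); c=c*[1,-1,-1]
    return cv2.projectPoints(c,np.zeros(3),np.zeros(3),K(s),np.array(s['distortion'],float))[0][:,0]
E
python3 - <<'E'
from h import *
for n in ('scene','side','wrist'):
    s=snap(n,n+'0.png'); print(n,{k:v for k,v in s.items() if k!='frame'})
print(manip.sense())
E
```

```text
scene {'fov_y': 50.97667127691362, 'cx': 257.18944682458323, 'cy': 191.5890471309983, 'distortion': array([0.00551547, 0.        , 0.        , 0.        , 0.        ]), 'xyz': array([1.51881059, 0.25444901, 1.18291363]), 'attitude': array([0.25309412, 0.32751955, 0.70863483, 0.5714114 ])}
side {'fov_y': 44.49539013172389, 'cx': 259.4935107640625, 'cy': 201.3002690901304, 'distortion': array([-0.06452164,  0.        ,  0.        ,  0.        ,  0.        ]), 'xyz': array([0.01106489, 1.13784618, 1.03189413]), 'attitude': array([-0.0838316 ,  0.46003249,  0.8652313 , -0.18087888])}
wrist {'fov_y': 69.72254995095264, 'cx': 259.6703597134302, 'cy': 188.57884083836606, 'distortion': array([-0.0027797,  0.       ,  0.       ,  0.       ,  0.       ]), 'xyz': array([0.64976712, 0.07935654, 0.38326583]), 'attitude': array([-1.41524174e-01,  6.72846656e-04,  3.38758353e-04,  9.89934513e-01])}
{'clock': 0.15, 'q': array([-8.26474648e-02,  1.24372171e-01,  1.65135928e+00, -2.95702350e-05,
        1.36753132e+00, -8.25912551e-02]), 'dq': array([ 0.00139193, -0.00127982, -0.00345944, -0.00136985,  0.00034422,
       -0.0003382 ]), 'joint_efforts': array([ 4.52342692e-04, -4.18191254e+01, -3.60470796e+01,  7.75244599e-02,
        4.69156180e-02, -8.73639601e-05]), 'tcp_pos': array([ 6.49489688e-01, -2.61381065e-05,  2.13659128e-01]), 'tcp_rot': array([ 7.07124288e-01,  7.07088780e-01, -5.50779568e-04, -6.27832516e-04]), 'ft_force': array([-0.07560189, -0.68158727,  0.69031393]), 'moment': array([0.00494509, 0.01462602, 0.03452028]), 'gripper_width': 0.9979785236748914}
```

View pics/scene0.png

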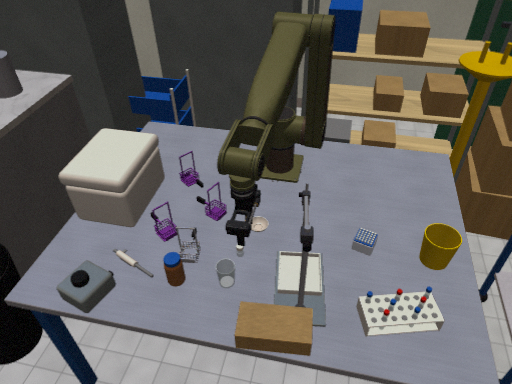

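View pics/side0.png

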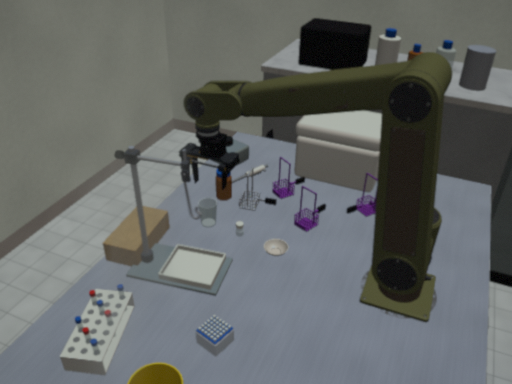

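View pics/wrist0.png

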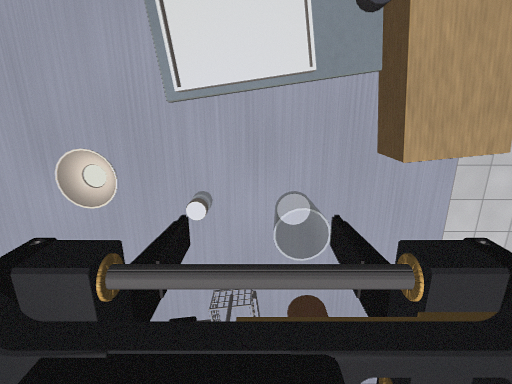

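```bash
python3 - <<'E'
import cv2
a=cv2.imread('pics/scene0.png');b=cv2.imread('pics/side0.png')
c=lambda i,x,y,w,h,k:cv2.resize(i[y:y+h,x:x+w],None,fx=k,fy=k,interpolation=cv2.INTER_CUBIC)
cv2.imwrite('pics/c1.png',c(a,140,180,200,145,4)[:600])
cv2.imwrite('pics/c2.png',c(b,100,130,200,150,4))
E
```

```text
(no output)
```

View pics/c1.png

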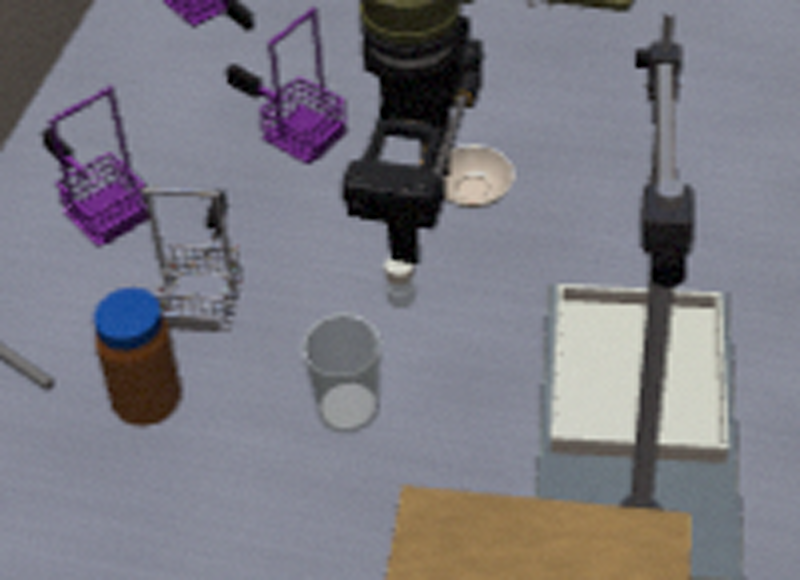

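View pics/c2.png

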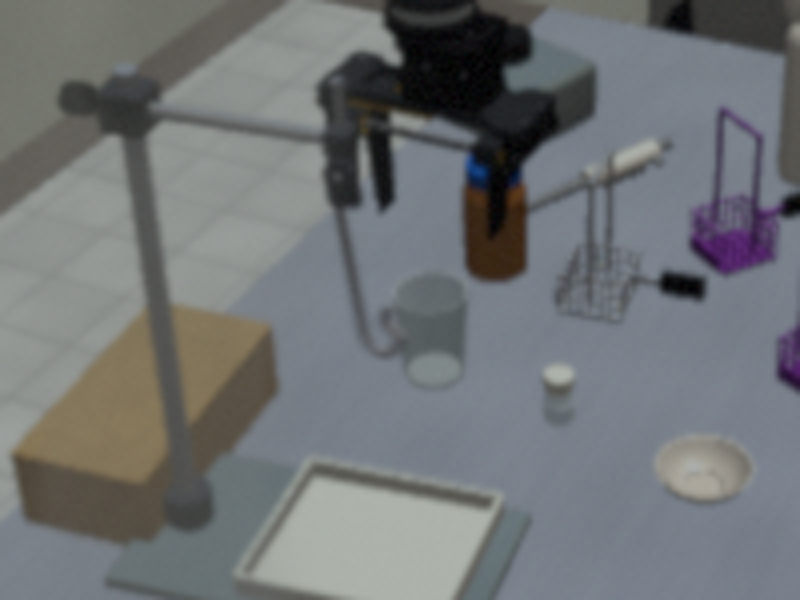

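```bash
cat > m1.py <<'E'
from h import *
S=manip.snapshot('scene');D=manip.snapshot('side')
s=lambda u,v:((140+(u+.5)/4-.5),(180+(v+.5)/4-.5))
d=lambda u,v:((100+(u+.5)/4-.5),(130+(v+.5)/4-.5))
pr=lambda n,x:print(n,np.round(np.array(x)*1000,1))
E
python3 - <<'E'
from m1 import *
pr('arm scene',[onz(S,s(*p),.392) for p in((668,180),(665,75))])
pr('arm side',[onz(D,d(*p),.392) for p in((165,110),(322,135))])
pr('posttop',tri(ray(S,s(670,195)),ray(D,d(125,70)))[0])
pr('postbase s',onz(S,s(641,500),.015)); pr('postbase d',onz(D,d(190,505),.015))
pr('hinge blk side',onz(D,d(340,170),.37))
pr('tray s',[onz(S,s(*p),.034) for p in((553,285),(730,291),(728,455),(550,448))])
pr('tray d',[onz(D,d(*p),.034) for p in((313,460),(503,492),(450,600),(238,572))])
a=ray(S,s(150,192)),ray(S,s(227,192))
pr('bail s',[onz(S,s(*p),.15) for p in((148,192),(227,194))])
pr('bail d',[onz(D,d(*p),.15) for p in((590,170),(611,153))])
pr('handle s',onz(S,s(215,214),.034));pr('handle d',onz(D,d(683,286),.034))
pr('jar',onz(D,d(496,262),.0));pr('beaker s',onz(S,s(347,408),0));pr('beaker d',onz(D,d(433,370),0))
pr('vial d',onz(D,d(558,415),0))
pr('jar s',onz(S,s(143,403),0)); pr('vial s',onz(S,s(400,298),0))
E
```

```text
arm scene [[743.3 205.8 392. ]
 [637.6 190.  392. ]]
arm side [[752.3 204.  392. ]
 [634.6 188.3 392. ]]
posttop [780.3 209.  418.1]
postbase s [746.5 208.2  15. ]
postbase d [784.6 200.8  15. ]
hinge blk side [619.8 192.2 370. ]
tray s [[548.6  97.1  34. ]
 [522.1 257.9  34. ]
 [700.8 274.1  34. ]
 [725.1 127.   34. ]]
tray d [[709.8 128.3  34. ]
 [548.6  99.3  34. ]
 [529.3 228.4  34. ]
 [692.1 268.8  34. ]]
bail s [[ 614.7 -258.3  150. ]
 [ 602.7 -188.5  150. ]]
bail d [[ 614.8 -218.5  150. ]
 [ 609.8 -255.   150. ]]
handle s [ 527.7 -240.9   34. ]
handle d [ 526.5 -238.5   34. ]
jar [ 728.8 -246.8    0. ]
beaker s [697.7 -61.1   0. ]
beaker d [701.  -62.7   0. ]
vial d [569.1 -50.    0. ]
jar s [ 730.4 -241.5    0. ]
vial s [565.5 -46.7   0. ]
```

```bash
python3 - <<'E'
from m1 import *
pr('A base s',onz(S,s(105,215),.01)); pr('A bail s',[onz(S,s(*p),.15) for p in((58,122),(110,92))]); pr('A handle',onz(S,s(55,150),.034))
pr('A d base',onz(D,d(732,250),.01));pr('A d bail',[onz(D,d(*p),.15) for p in((724,112),(760,135))]); pr('A d handle',onz(D,d(795,205),.034))
pr('B base s',onz(S,s(305,135),.01)); pr('B bail s',[onz(S,s(*p),.15) for p in((273,42),(312,14))]); pr('B handle',onz(S,s(245,80),.034))
E
```

```text
A base s [ 530.8 -358.2   10. ]
A bail s [[ 546.9 -373.7  150. ]
 [ 498.3 -341.9  150. ]]
A handle [ 476.9 -430.4   34. ]
A d base [ 518.2 -351.5   10. ]
A d bail [[ 542.2 -373.8  150. ]
 [ 495.1 -346.2  150. ]]
A d handle [ 477.7 -421.6   34. ]
B base s [ 380.9 -196.6   10. ]
B bail s [[ 397.5 -212.2  150. ]
 [ 348.6 -187.1  150. ]]
B handle [ 336.7 -274.8   34. ]
```

Emit:
carry_out(
  moves=[
    [-30,-30,60,0,0,0.17,60],
    [-60,-70,80,0,0,0.35,60],
    [-90,-120,90,0,0,0.53,60],
    [-120,-170,90,0,0,0.7,60],
    [-140,-220,90,0,0,0.88,60],
    [-150,-240,90,0,0,1.06,60],
    [-150,-240,90,0,0,1.24,60],
    [-150,-240,90,0,0,1.42,60],
    [-150,-240,90,0,0,1.6,60],
    [-150,-240,90,0,0,1.77,60],
  ],
)

```text
clock: 1.6
tcp_pos: [0.4998, -0.24, 0.3044]
tcp_rot: [-0.102, 0.995, -0.0, 0.0]
ft_force: [0.2, 0.9, -0.4]
gripper_width: 0.626
```

```bash
python3 - <<'E'
from h import *
print(manip.sense())
for n in ('scene','side','wrist'):
    s=snap(n,n+'1.png'); 
print(s['xyz'],R.from_quat(s['attitude']).as_rotvec())
E
```

```text
{'clock': 1.6, 'q': array([-5.44416810e-01, -1.28998852e-01,  1.75358120e+00, -3.43126335e-04,
        1.51665084e+00, -2.31990618e+00]), 'dq': array([ 2.38774675e-03, -5.13029514e-04, -3.54817653e-05, -1.39014781e-03,
       -2.04926302e-03, -1.34513377e+00]), 'joint_efforts': array([-3.28383024e-02, -3.11603057e+01, -3.71319258e+01, -8.29634839e-02,
        3.34506668e-02,  1.10472836e+00]), 'tcp_pos': array([ 0.49977022, -0.24004404,  0.30437613]), 'tcp_rot': array([-1.02177139e-01,  9.94766189e-01, -2.45022230e-04,  4.01982775e-05]), 'ft_force': array([ 0.2383678 ,  0.89426297, -0.3752659 ]), 'moment': array([ 0.16085608, -0.00457095, -0.00895562]), 'gripper_width': 0.6263183652956607}
[ 0.42240925 -0.25511967  0.47413309] [-0.20646924 -0.24967553  1.75710376]
```

View pics/wrist1.png

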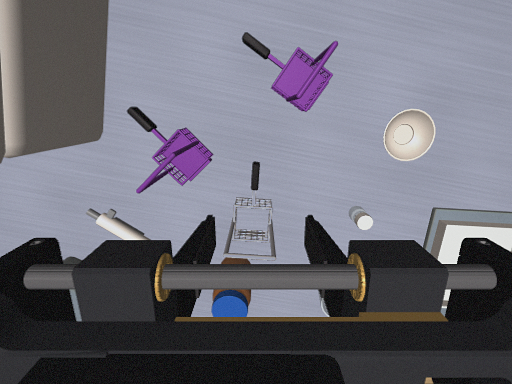

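View pics/scene1.png

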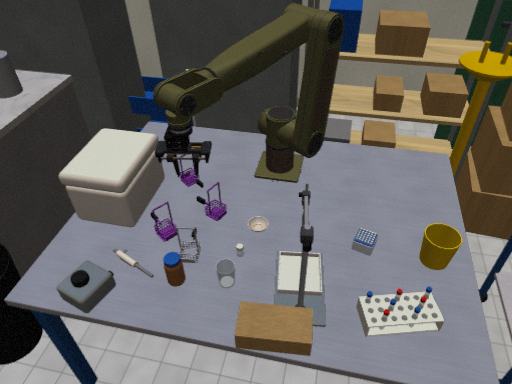

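View pics/side1.png

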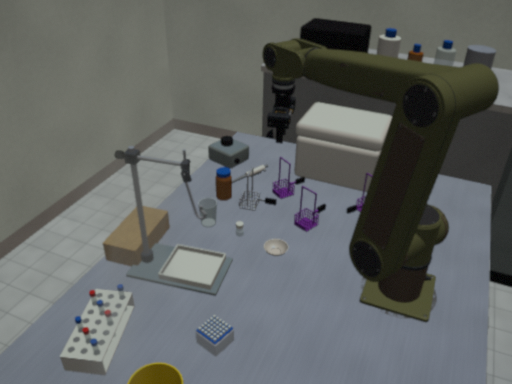

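```bash
python3 - <<'E'
from h import *
s=snap('wrist','w2.png'); f=s['frame'].astype(int)
m=((f.max(2)<60)).astype(np.uint8); m[205:]=0; m[:,:235]=0;m[:,280:]=0;m[:150]=0
c=max(cv2.findContours(m,0,2)[0],key=cv2.contourArea); r=cv2.minAreaRect(c); print(r)
box=cv2.boxPoints(r); P=np.array([onz(s,p,.046) for p in box]); print(np.round(P*1000,1)); print(P.mean(0)*1000)
I=cv2.cvtColor(s['frame'],cv2.COLOR_RGB2BGR)
cv2.imwrite('pics/c3.png',cv2.resize(I[90:270,100:300],None,fx=3.3,fy=3.3,interpolation=cv2.INTER_CUBIC))
D=snap('side','d2.png'); cv2.imwrite('pics/c4.png',cv2.resize(cv2.cvtColor(D['frame'],cv2.COLOR_RGB2BGR)[130:280,100:300],None,fx=4,fy=4,interpolation=cv2.INTER_CUBIC))
S=snap('scene'); cv2.imwrite('pics/c5.png',cv2.resize(cv2.cvtColor(S['frame'],cv2.COLOR_RGB2BGR)[170:330,240:360],None,fx=3.7,fy=3.7,interpolation=cv2.INTER_CUBIC))
E
```

```text
((255.2069091796875, 175.51724243164062), (6.477548122406006, 27.405012130737305), 4.763641834259033)
[[ 548.2 -245.    46. ]
 [ 503.5 -249.9   46. ]
 [ 502.3 -239.8   46. ]
 [ 547.  -234.6   46. ]]
[ 525.25284968 -242.31986842   46.        ]
```

View pics/c3.png

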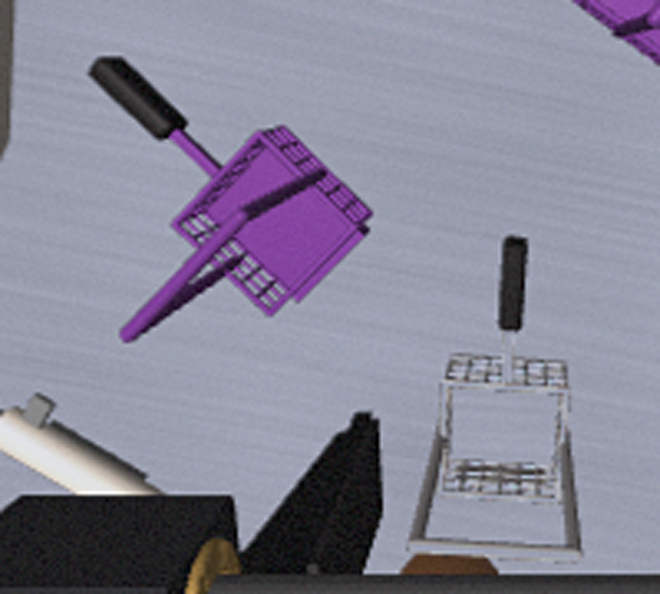

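View pics/c4.png

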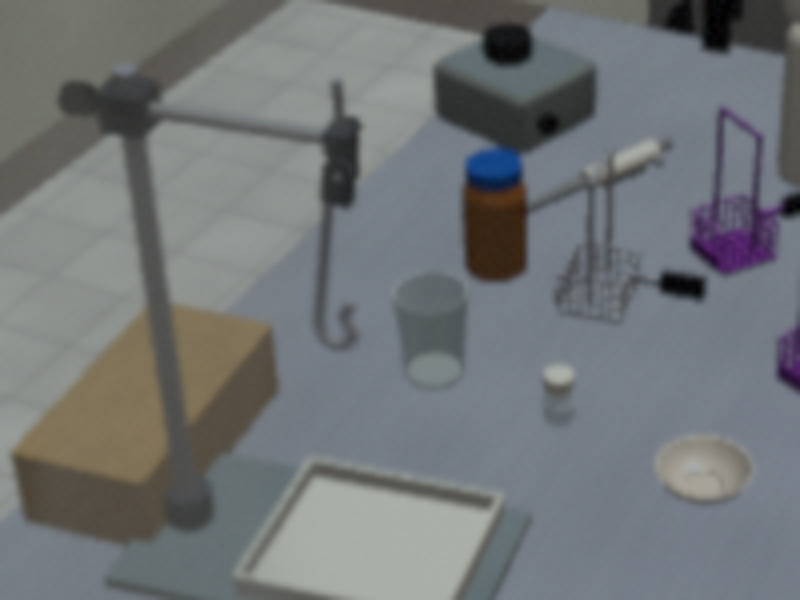

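View pics/c5.png

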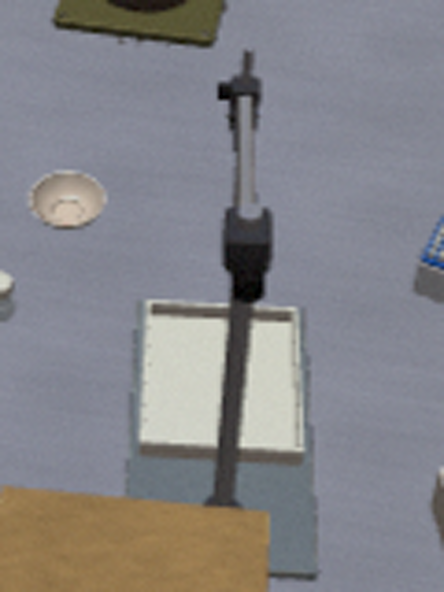

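```bash
python3 - <<'E'
from h import *
s=manip.snapshot('wrist')
w=lambda u,v:(100+(u+.5)/3.3-.5,90+(v+.5)/3.3-.5)
A=[onz(s,w(*p),.15) for p in((413,547),(580,554))]; print(np.round(A,4),np.mean(A,0)); d=A[1]-A[0]; print(np.linalg.norm(d),np.arctan2(-d[0],d[1]))
B=[onz(s,w(*p),.045) for p in((449,357),(566,361),(568,390),(445,384))]; print(np.round(B,4))
B=[onz(s,w(*p),.15) for p in((125,338),(322,175))]; print('A bail',np.round(B,4))
B=[onz(s,w(*p),.046) for p in((514,238),(511,329))]; print('handle ends',np.round(B,4))
E
```

```text
[[ 0.6141 -0.2639  0.15  ]
 [ 0.604  -0.1978  0.15  ]] [ 0.60909147 -0.23088414  0.15      ]
0.06683723457917203 0.1516745793713018
[[ 0.5683 -0.2664  0.045 ]
 [ 0.5589 -0.209   0.045 ]
 [ 0.5737 -0.2049  0.045 ]
 [ 0.5827 -0.2659  0.045 ]]
A bail [[ 0.5491 -0.3834  0.15  ]
 [ 0.4747 -0.3194  0.15  ]]
handle ends [[ 0.5031 -0.2463  0.046 ]
 [ 0.5478 -0.239   0.046 ]]
```

```bash
cat >> h.py <<'E'
def des(yaw,tilt):
    x=np.array([np.cos(yaw),np.sin(yaw),0]);y=np.array([-x[1],x[0],0])
    base=np.stack([-x,y,[0,0,-1]],1)
    return R.from_rotvec(-tilt*y)*R.from_matrix(base)
def rel(yaw,tilt):
    return (des(yaw,tilt)*R.from_quat(manip.sense()['tcp_rot']).inv()).as_rotvec()
E
python3 - <<'E'
from h import *
print(rel(.15,.3), des(.15,.3).apply([0,0,1]), manip.sense()['tcp_pos'])
E
```

```text
[ 0.05239653 -0.29541442 -0.047347  ] [ 0.29220183  0.04416199 -0.95533649] [ 0.49984653 -0.23998584  0.30438438]
```

Emit:
carry_out(
  moves=[
    [0,4,-20,0.03,-0.15,-0.024,60],
    [0,4,-60,0.052,-0.295,-0.047,60],
    [0,4,-110,0.052,-0.295,-0.047,60],
    [0,4,-150,0.052,-0.295,-0.047,60],
    [0,4,-172,0.052,-0.295,-0.047,60],
    [0,4,-172,0.052,-0.295,-0.047,60],
  ],
)

```text
clock: 2.7
tcp_pos: [0.4985, -0.235, 0.1299]
tcp_rot: [-0.074, 0.986, 0.013, 0.147]
ft_force: [-0.1, -0.3, 0.2]
gripper_width: 0.633
```

```bash
python3 - <<'E'
from h import *
print(manip.sense()['tcp_pos'],rel(.15,.3))
snap('wrist','w3.png')
S=snap('scene'); cv2.imwrite('pics/c6.png',cv2.resize(cv2.cvtColor(S['frame'],cv2.COLOR_RGB2BGR)[130:280,120:270],None,fx=4,fy=4,interpolation=cv2.INTER_CUBIC))
E
```

```text
[ 0.49846933 -0.2350146   0.12992754] [-0.00265239 -0.00430675  0.00048824]
```

View pics/w3.png

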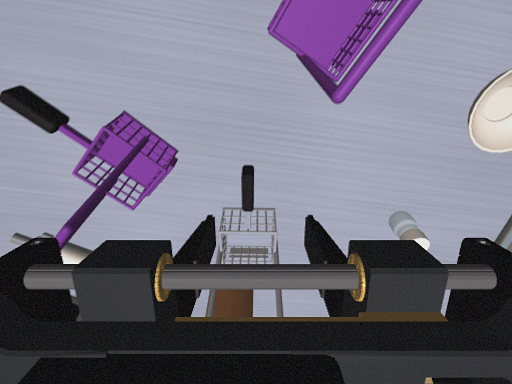

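View pics/c6.png

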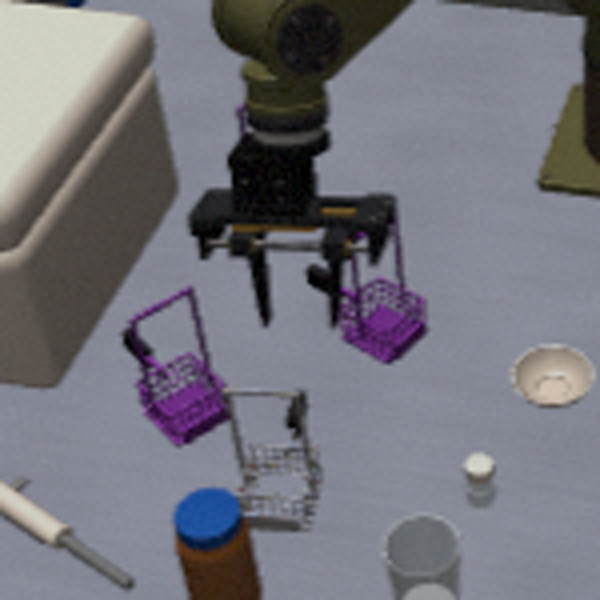

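```bash
python3 - <<'E'
from h import *
s=manip.snapshot('wrist'); print(s['xyz'],onz(s,(340,98),.15),onz(s,(62,245),.15))
E
```

```text
[ 0.37602057 -0.25454106  0.2721527 ] [ 0.40373081 -0.21513848  0.15      ] [ 0.51550792 -0.35694855  0.15      ]
```

Emit:
carry_out(
  moves=[
    [13,1,-5,-0.017,0.094,0,60],
    [18,1.5,-30,-0.017,0.094,0,60],
    [23,2,-55,-0.017,0.094,0,60],
    [29,3,-80,-0.017,0.094,0,60],
    [32,3.5,-98,-0.017,0.094,0,60],
    [35,4,-112,-0.017,0.094,0,60],
    [35,4,-112,-0.017,0.094,0,60],
  ],
)

```text
clock: 3.72
tcp_pos: [0.5355, -0.2324, 0.0214]
tcp_rot: [-0.075, 0.992, 0.006, 0.102]
ft_force: [-0.4, 0.5, 1.1]
gripper_width: 0.628
```

```bash
python3 - <<'E'
from h import *
print(manip.sense()['tcp_pos'],rel(.15,.2),manip.sense()['ft_force'])
snap('wrist','w4.png')
S=snap('scene'); cv2.imwrite('pics/c7.png',cv2.resize(cv2.cvtColor(S['frame'],cv2.COLOR_RGB2BGR)[130:280,120:270],None,fx=4,fy=4,interpolation=cv2.INTER_CUBIC))
S=snap('side'); cv2.imwrite('pics/c8.png',cv2.resize(cv2.cvtColor(S['frame'],cv2.COLOR_RGB2BGR)[100:250,200:350],None,fx=4,fy=4,interpolation=cv2.INTER_CUBIC))
E
```

```text
[ 0.53546154 -0.2323675   0.02144755] [ 0.00312196  0.00532836 -0.00035736] [-0.41011762  0.48250176  1.10296202]
```

View pics/w4.png

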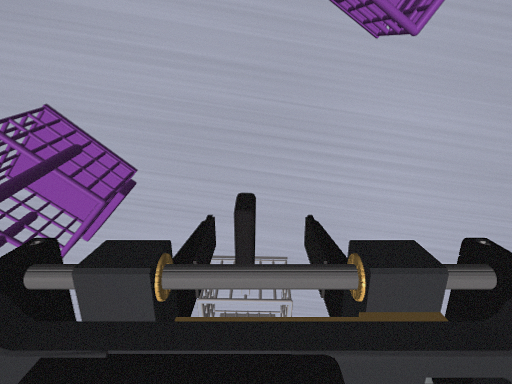

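View pics/c7.png

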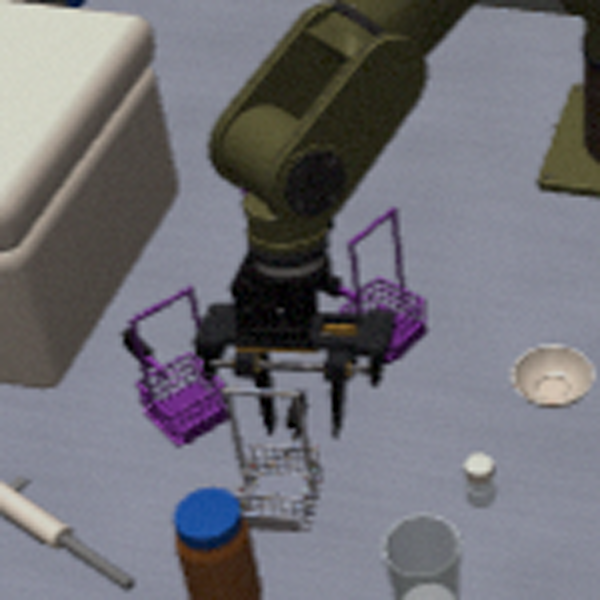

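View pics/c8.png

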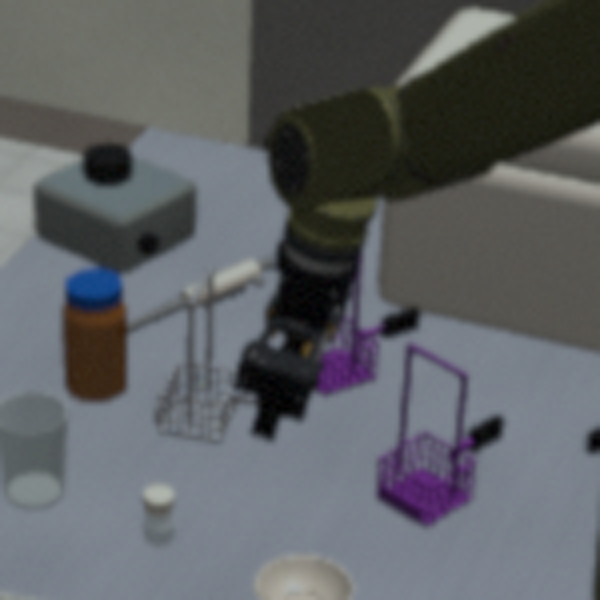

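Emit:
carry_out(
  moves=[
    [-1,0,-4,0,0,0,60],
    [-1,0,-4,0,0,0,20],
    [-1,0,-4,0,0,0,20],
    [-1,0,-4,0,0,0,4],
    [-1,0,-4,0,0,0,4],
    [-1,0,-4,0,0,0,4],
    [-1,0,-4,0,0,0,4],
  ],
  force=15,
)

```text
clock: 4.75
tcp_pos: [0.5356, -0.2332, 0.0195]
tcp_rot: [-0.075, 0.992, 0.005, 0.104]
ft_force: [-0.2, -0.2, 0.9]
gripper_width: 0.123
```

Emit:
carry_out(
  moves=[
    [0,0,0,0,0,0,0],
    [0,0,0,0,0,0,0],
    [0,0,0,0,0,0,0],
  ],
  force=58,
)

```text
clock: 5.12
tcp_pos: [0.5356, -0.2332, 0.0194]
tcp_rot: [-0.075, 0.992, 0.005, 0.104]
ft_force: [0.2, -0.2, 0.7]
gripper_width: 0.12
```

```bash
python3 - <<'E'
from h import *
print(manip.sense()['tcp_pos'],rel(.15,.2),manip.sense()['ft_force'],manip.sense()['moment'])
snap('wrist','w5.png')
for i in range(6):
    manip.snapshot('side'); print(manip.sense()['ft_force'])
E
```

```text
[ 0.53559206 -0.23323366  0.01942979] [0.00489785 0.00844961 0.00011383] [ 0.23082957 -0.22564049  0.74119002] [ 0.09293272  0.02049616 -0.09158617]
[ 0.56132642 -0.19649435  1.22065003]
[ 0.13396098 -0.48578673 -0.21617003]
[0.54244977 0.02398917 0.47433226]
[ 0.40549092 -0.62967896 -0.17031112]
[-0.22142066 -0.2239117   0.96933919]
[-0.3479875   0.87489568  0.16146573]
```

View pics/w5.png

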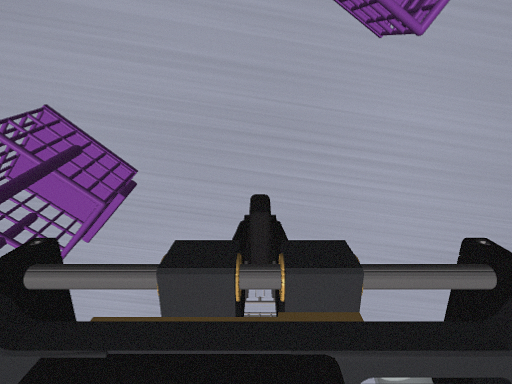

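Emit:
carry_out(
  moves=[
    [0,0,5,0,0,0,0],
    [0,0,20,0,0,0,0],
    [0,0,45,0,0,0,0],
    [0,0,75,0,0,0,0],
    [0,0,105,0,0,0,0],
    [0,0,135,0,0,0,0],
    [0,0,152,0,0,0,0],
    [0,0,152,0,0,0,0],
  ],
)

```text
clock: 6.48
tcp_pos: [0.5363, -0.2337, 0.1734]
tcp_rot: [-0.075, 0.992, 0.004, 0.105]
ft_force: [0.4, -0.9, -1.7]
gripper_width: 0.121
```

```bash
python3 - <<'E'
from m1 import *
print(manip.sense()['tcp_pos'],rel(.15,.2),manip.sense()['ft_force'],manip.sense()['moment'])
snap('side','d6.png');snap('scene','s6.png')
f=[]
for i in range(6):
    x=manip.snapshot('side'); f.append(manip.sense()['ft_force'])
print(np.mean(f,0))
s5=lambda u,v:(240+(u+.5)/3.7-.5,170+(v+.5)/3.7-.5)
print('rodtop',tri(ray(S,s5(248,52)),ray(D,d(337,83))))
print('endclamp',tri(ray(S,s5(246,85)),ray(D,d(343,130))))
print('posttop',tri(ray(S,s5(248,210)),ray(D,d(124,70))))
print('arm s',[onz(S,s5(*p),.392) for p in((251,198),(245,97))])
E
```

```text
[ 0.53496214 -0.2328347   0.1703226 ] [ 4.00917159e-03  6.87136364e-03 -2.71610160e-05] [-0.04012091 -0.09046426 -2.85350142] [ 0.10961786  0.30188018 -0.02235957]
[ 0.03578323  0.0146021  -2.06569253]
rodtop (array([0.62068239, 0.1870049 , 0.43418037]), [np.float64(0.0005651744748381348), np.float64(0.0005651744748383472)])
endclamp (array([0.61873558, 0.18734766, 0.39856734]), [np.float64(0.0007860392565945531), np.float64(0.000786039256594301)])
posttop (array([0.77828243, 0.20899046, 0.42056044]), [np.float64(0.0006646938079897918), np.float64(0.0006646938079897858)])
arm s [array([0.73722105, 0.20735627, 0.392     ]), array([0.62663845, 0.18845784, 0.392     ])]
```

View pics/d6.png

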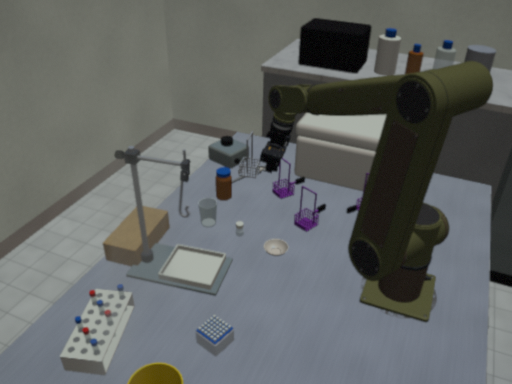

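View pics/s6.png

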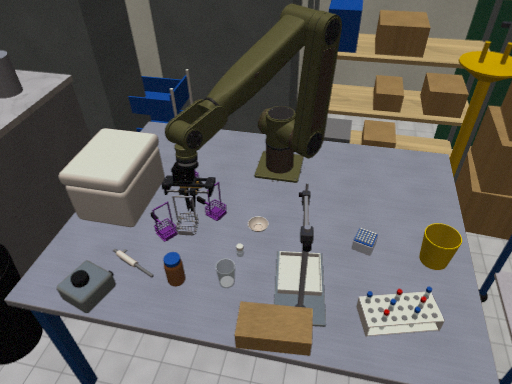

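Emit:
carry_out(
  moves=[
    [-10,15,0,0,0,0,0],
    [-25,45,0,0,0,0,0],
    [-45,90,0,0,0,0,0],
    [-65,140,0,0,0,0,0],
    [-80,195,0,0,0,0,0],
    [-90,250,0,0,0,0,0],
    [-95,300,0,0,0,0,0],
    [-95,345,0,0,0,0,0],
    [-95,380,0,0,0,0,0],
    [-95,394,0,0,0,0,0],
  ],
)

```text
clock: 8.22
tcp_pos: [0.4392, 0.1627, 0.1707]
tcp_rot: [-0.076, 0.992, 0.005, 0.103]
ft_force: [0.9, 0.5, -1.5]
gripper_width: 0.124
```

```bash
python3 - <<'E'
from h import *
f=[]
for i in range(8):
    x=manip.snapshot('side'); f.append(np.r_[manip.sense()['ft_force'],manip.sense()['moment']])
print(np.round(np.mean(f,0),2),np.round(np.std(f,0),2),manip.sense()['tcp_pos'],rel(.15,.2),manip.sense()['clock'])
D=snap('side','d7.png');S=snap('scene','s7.png');snap('wrist','w7.png')
cv2.imwrite('pics/c9.png',cv2.resize(cv2.cvtColor(D['frame'],cv2.COLOR_RGB2BGR)[110:260,110:310],None,fx=4,fy=4,interpolation=cv2.INTER_CUBIC))
cv2.imwrite('pics/c10.png',cv2.resize(cv2.cvtColor(S['frame'],cv2.COLOR_RGB2BGR)[130:280,220:370],None,fx=4,fy=4,interpolation=cv2.INTER_CUBIC))
E
```

```text
[-0.04 -0.04 -1.83  0.1   0.28 -0.01] [0.43 0.39 0.59 0.03 0.04 0.03] [0.44053925 0.15992725 0.17082076] [0.00452383 0.00765959 0.00188965] 8.625
```

View pics/c9.png

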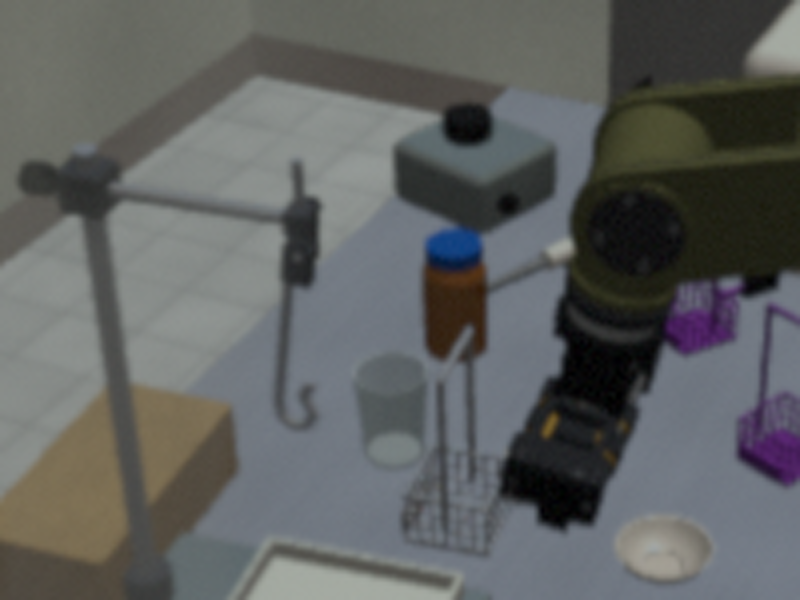

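View pics/c10.png

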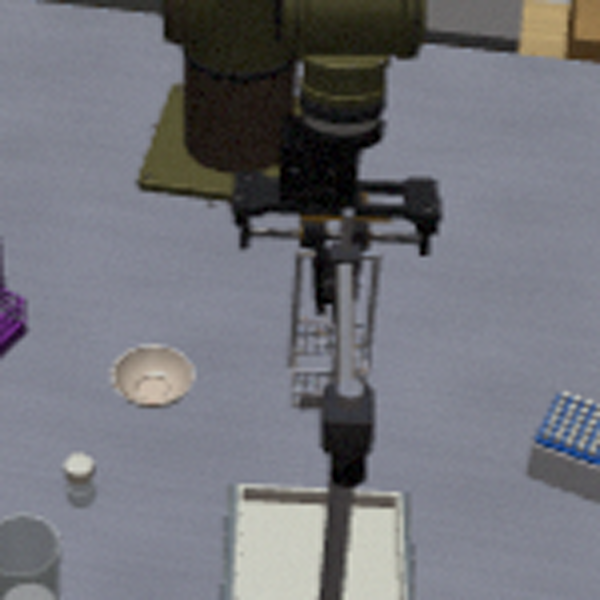

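View pics/w7.png

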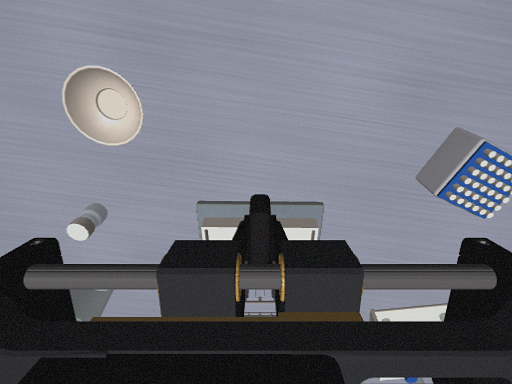

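```bash
cat >> h.py <<'E'
PV=np.array([.620,.1872,.370]);YW=.145
XP=np.array([np.cos(YW),np.sin(YW),0]);YP=np.array([-XP[1],XP[0],0])
def onplane(s,px):
    o,d=ray(s,px); t=((PV-o)@YP)/(d@YP); p=o+d*t-PV; return np.round([p@XP*1000,p[2]*1000],1)
def toP(p): p=np.asarray(p)-PV; return np.round(np.array([p@XP,p@YP,p[2]])*1000,1)
E
python3 - <<'E'
from h import *
S=manip.snapshot('scene');D=manip.snapshot('side')
d=lambda u,v:(110+(u+.5)/4-.5,110+(v+.5)/4-.5)
s=lambda u,v:(220+(u+.5)/4-.5,130+(v+.5)/4-.5)
a,e1=tri(ray(S,s(297,256)),ray(D,d(472,328)));b,e2=tri(ray(S,s(378,259)),ray(D,d(440,380)))
print(a,b,e1,e2,np.linalg.norm(a-b),'bail mid',(a+b)/2,toP((a+b)/2),'yaw',np.arctan2(-(b-a)[0],(b-a)[1]))
print('pred', manip.sense()['tcp_pos']+[.071,.0101,.1306])
for n,p in dict(rodtop=(297,163),cheekTop=(298,240),disc=(295,265),cheekbot=(298,284),sh1=(288,300),sh2=(282,380),bot=(298,425),tip=(307,390),left=(277,405)).items(): print(n,onplane(D,d(*p)))
E
```

```text
[0.51768328 0.13894253 0.3004645 ] [0.50881853 0.20532749 0.30046784] [np.float64(0.0023725846171433916), np.float64(0.00237258461714323)] [np.float64(0.001641538573602888), np.float64(0.0016415385736029532)] 0.06697422986572726 bail mid [0.51325091 0.17213501 0.30046617] [-107.8    0.5  -69.5] yaw 0.132750271816614
pred [0.51151195 0.17062551 0.30147473]
rodtop [ 0.1 64.9]
cheekTop [3.7 4.6]
disc [  7.4 -16.1]
cheekbot [  6.3 -31.4]
sh1 [ 15.  -46.2]
sh2 [  25.1 -116.6]
bot [  15.4 -155. ]
tip [   6.  -121.7]
left [  30.9 -140.1]
```

```bash
python3 - <<'E'
from h import *
F=[];T=[]
for i in range(17):
    T.append(manip.sense()['clock']);F.append(manip.snapshot('side'))
A=np.array([f['frame'].astype(int).mean(2) for f in F]); med=np.median(A,0)
for t,a,f in zip(T,A,F):
    m=(abs(a-med)>18); m[:185]=0;m[198:]=0;m[:,:150]=0;m[:,205:]=0
    v,u=np.nonzero(m)
    if len(u)>3: print(round(t,2),len(u),onplane(f,(u.mean(),v.mean())))
    else: print(round(t,2),len(u))
E
```

```text
8.88 41 [  8.3 -67.3]
8.93 41 [  1.4 -65.4]
8.97 42 [ -4.9 -64.6]
9.03 39 [ -8.1 -63.8]
9.07 41 [ -8.4 -64.1]
9.12 40 [ -5.2 -65. ]
9.18 41 [  0.7 -65.1]
9.22 39 [  7.8 -66.8]
9.28 40 [ 15.1 -67.2]
9.32 45 [ 21.  -68.9]
9.38 43 [ 24.2 -69.2]
9.43 44 [ 23.6 -69.2]
9.47 44 [ 19.2 -68.7]
9.53 40 [ 12.1 -66.6]
9.57 38 [  5.8 -66.7]
9.62 42 [ -1.3 -65. ]
9.68 38 [ -6.3 -64.1]
```

Emit:
carry_out(
  moves=[
    [10,1.5,-5,0,0,0,0],
    [25,3.5,-12,0,0,0,0],
    [45,6.5,-12,0,0,0,0],
    [62,8.8,-12,0,0,0,0],
    [73,10.4,-12,0,0,0,0],
    [77,10.8,-12,0,0,0,0],
    [77,10.8,-12,0,0,0,0],
  ],
)

```text
clock: 10.6
tcp_pos: [0.5173, 0.1717, 0.1586]
tcp_rot: [-0.075, 0.992, 0.005, 0.103]
ft_force: [-0.2, -0.4, -0.4]
gripper_width: 0.126
```

```bash
cat > look.py <<'E'
from h import *
import sys
n=sys.argv[1]
f=[]
for i in range(int(sys.argv[2]) if len(sys.argv)>2 else 6):
    x=manip.snapshot('side'); f.append(manip.sense()['ft_force'])
print(np.round(np.mean(f,0),2),np.round(np.std(f,0),2)); st=manip.sense()
B=st['tcp_pos']+np.array([.0727,.0122,.1297]) ; print('tcp',np.round(st['tcp_pos']*1000,1),'bail in pivot',toP(B),'rot',np.round(rel(.15,.2),4),st['clock'])
D=snap('side');S=snap('scene')
cv2.imwrite('pics/d_%s.png'%n,cv2.resize(cv2.cvtColor(D['frame'],cv2.COLOR_RGB2BGR)[130:250,140:290],None,fx=5,fy=5,interpolation=cv2.INTER_CUBIC))
cv2.imwrite('pics/s_%s.png'%n,cv2.resize(cv2.cvtColor(S['frame'],cv2.COLOR_RGB2BGR)[160:260,260:360],None,fx=5,fy=5,interpolation=cv2.INTER_CUBIC))
E
python3 look.py a
```

```text
[ 0.13  0.13 -1.44] [0.31 0.32 0.44]
tcp [517.2 171.7 159. ] bail in pivot [-30.3   1.1 -81.3] rot [ 0.0044  0.008  -0.0001] 10.9
```

View pics/d_a.png

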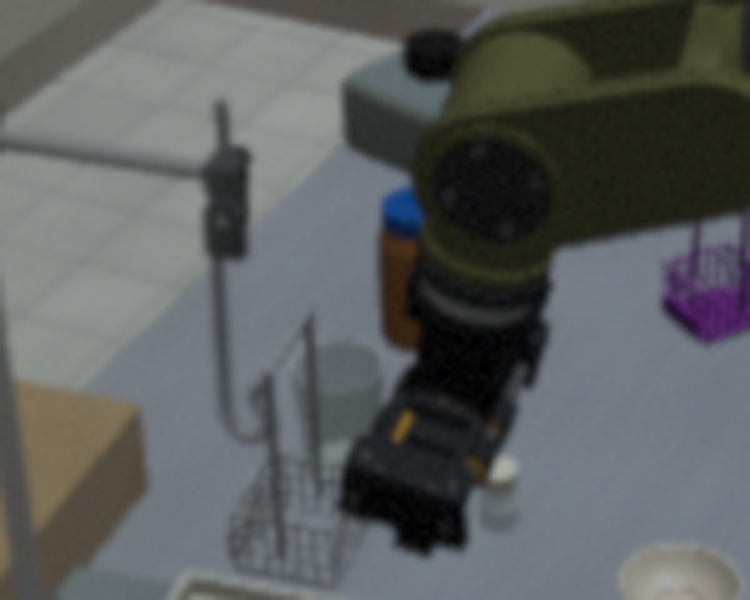

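View pics/s_a.png

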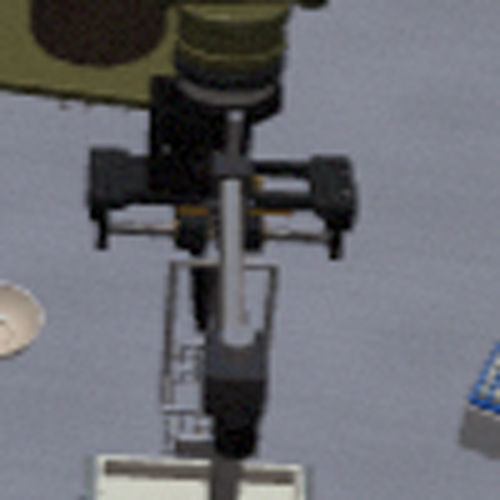

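Emit:
carry_out(
  moves=[
    [3,0.2,0,0,0,0,0],
    [6,0.2,0,0,0,0,0],
    [8,0.4,0,0,0,0,0],
    [9,0.6,0,0,0,0,0],
    [10,0.7,0,0,0,0,0],
    [11,0.9,0,0,0,0,0],
    [12,1.0,0,0,0,0,0],
    [13,1.1,0,0,0,0,0],
    [14,1.2,0,0,0,0,0],
    [15,1.3,0,0,0,0,0],
  ],
)

```text
clock: 12.25
tcp_pos: [0.5323, 0.173, 0.159]
tcp_rot: [-0.075, 0.992, 0.005, 0.103]
ft_force: [0.5, -0.6, -1.1]
gripper_width: 0.122
```

Emit:
carry_out(
  moves=[
    [1,0.1,0,0,0,0,0],
    [2,0.3,0,0,0,0,0],
    [3,0.4,0,0,0,0,0],
    [4,0.6,0,0,0,0,0],
    [5,0.7,0,0,0,0,0],
    [6,0.9,0,0,0,0,0],
    [7,1.0,0,0,0,0,0],
    [8,1.2,0,0,0,0,0],
    [9,1.3,0,0,0,0,0],
    [10,1.5,0,0,0,0,0],
  ],
)

```text
clock: 13.5
tcp_pos: [0.5423, 0.1745, 0.1589]
tcp_rot: [-0.075, 0.992, 0.005, 0.103]
ft_force: [0.1, 0.6, -2.4]
gripper_width: 0.122
```

Emit:
carry_out(
  moves=[
    [1,0.1,0,0,0,0,0],
    [2,0.3,0,0,0,0,0],
    [3,0.4,0,0,0,0,0],
    [4,0.6,0,0,0,0,0],
    [5,0.7,0,0,0,0,0],
    [6,0.9,0,0,0,0,0],
    [7,1.0,0,0,0,0,0],
    [8,1.2,0,0,0,0,0],
    [9,1.3,0,0,0,0,0],
    [10,1.5,0,0,0,0,0],
  ],
)

```text
clock: 14.75
tcp_pos: [0.5524, 0.176, 0.1589]
tcp_rot: [-0.075, 0.992, 0.005, 0.103]
ft_force: [0.6, 0.0, -1.5]
gripper_width: 0.125
```

```bash
python3 look.py b
```

```text
[-0.15 -0.26 -1.77] [0.27 0.35 0.28]
tcp [552.3 176.  158.9] bail in pivot [  5.1   0.3 -81.4] rot [ 0.0044  0.0077 -0.0001] 15.05
```

View pics/d_b.png

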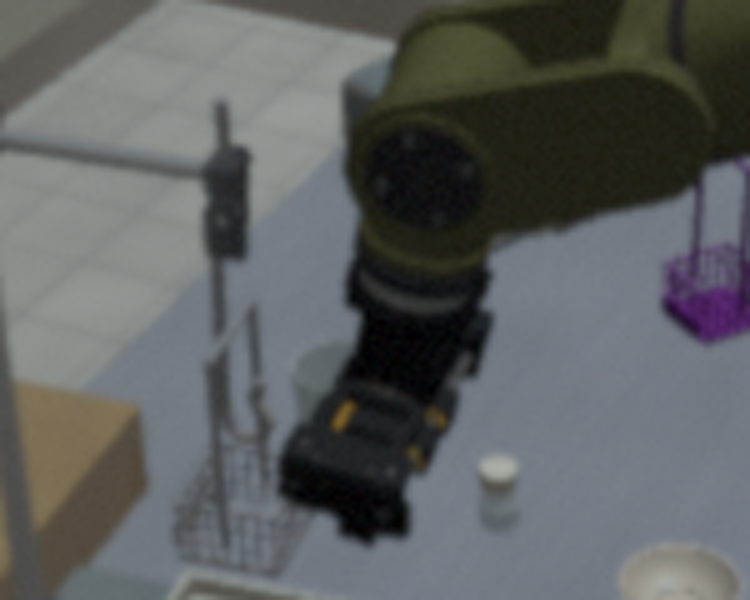

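Emit:
carry_out(
  moves=[
    [1.5,0.2,0,0,0,0,0],
    [3,0.4,0,0,0,0,0],
    [4,0.6,0,0,0,0,0],
    [5,0.7,0,0,0,0,0],
    [6,0.9,0,0,0,0,0],
    [6,0.9,0,0,0,0,0],
    [6,0.9,0,0,0,0,0],
    [6,0.9,0,0,0,0,0],
  ],
)

```text
clock: 16.15
tcp_pos: [0.5582, 0.1769, 0.1589]
tcp_rot: [-0.075, 0.992, 0.005, 0.103]
ft_force: [-0.1, -0.3, -1.0]
gripper_width: 0.127
```

```bash
python3 - <<'E'
from h import *
A=[];
for i in range(16): A.append(manip.snapshot('side')['frame'].astype(int).mean(2))
A=np.array(A)[:,180:230,165:210]
print('std per-pixel max / 99pct',A.std(0).max(),np.percentile(A.std(0),[50,90,99]))
E
python3 look.py c
```

```text
std per-pixel max / 99pct 6.317414203787988 [0.63975636 1.39895475 3.01799795]
[-0.09  0.29 -1.57] [0.4  0.61 0.61]
tcp [558.3 176.9 158.9] bail in pivot [ 11.1   0.3 -81.4] rot [ 0.0044  0.0077 -0.    ] 17.25
```

View pics/d_c.png

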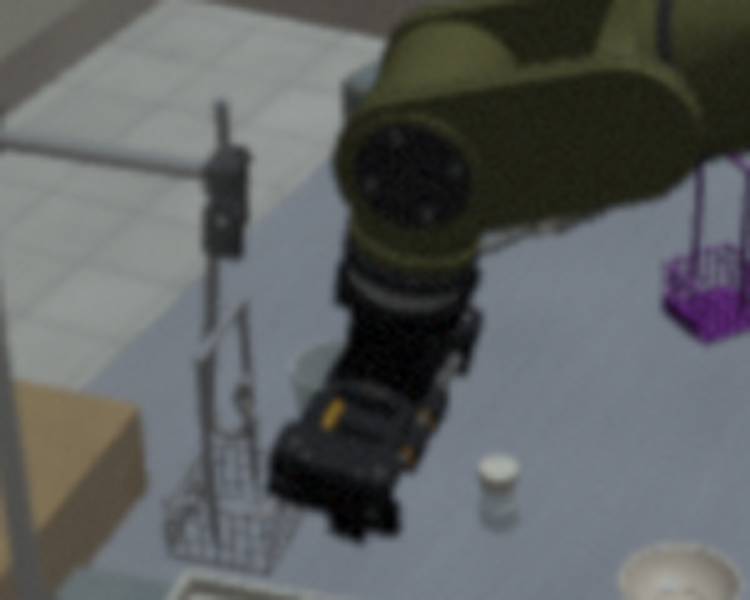

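View pics/s_c.png

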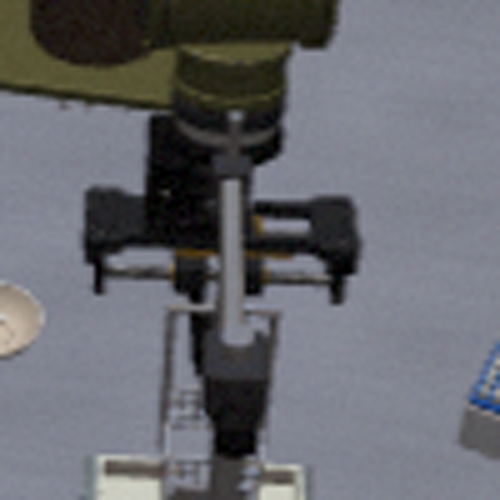

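Emit:
carry_out(
  moves=[
    [0,0,-3,0,0,0,0],
    [-0.5,0,-8,0,0,0,0],
    [-1,-0.1,-13,0,0,0,0],
    [-1.5,-0.2,-18,0,0,0,0],
    [-2,-0.3,-23,0,0,0,0],
    [-2.5,-0.4,-28,0,0,0,0],
    [-3,-0.4,-33,0,0,0,0],
    [-3,-0.4,-36,0,0,0,0],
    [-3,-0.4,-38,0,0,0,0],
    [-3,-0.4,-38,0,0,0,0],
  ],
)

```text
clock: 18.6
tcp_pos: [0.5552, 0.1765, 0.1208]
tcp_rot: [-0.075, 0.992, 0.005, 0.103]
ft_force: [-0.1, 0.1, -2.1]
gripper_width: 0.125
```

```bash
python3 look.py d
```

```text
[-0.28 -0.21 -1.63] [0.36 0.42 0.46]
tcp [555.4 176.5 121.1] bail in pivot [   8.2    0.3 -119.2] rot [0.0043 0.008  0.    ] 18.9
```

View pics/d_d.png

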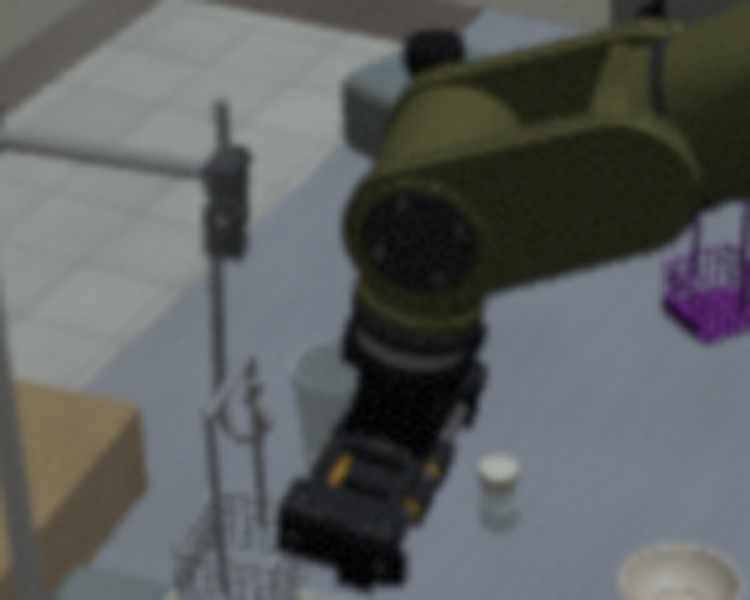

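Emit:
carry_out(
  moves=[
    [0,0,-2,0,0,0,0],
    [0,0,-4,0,0,0,0],
    [0,0,-6,0,0,0,0],
    [0,0,-8,0,0,0,0],
    [-0.5,0,-10,0,0,0,0],
    [-0.5,0,-12,0,0,0,0],
    [-1,0,-14,0,0,0,0],
    [-1,0,-16,0,0,0,0],
    [-1,0,-18,0,0,0,0],
    [-1,0,-19,0,0,0,0],
  ],
)

```text
clock: 20.25
tcp_pos: [0.5543, 0.1765, 0.1019]
tcp_rot: [-0.075, 0.992, 0.005, 0.103]
ft_force: [0.1, -0.3, -1.9]
gripper_width: 0.126
```

```bash
python3 look.py e 8
```

```text
[-0.06 -0.11 -1.67] [0.69 0.36 0.25]
tcp [554.4 176.5 102.2] bail in pivot [   7.3    0.5 -138.1] rot [0.0043 0.0081 0.    ] 20.65
```

View pics/d_e.png

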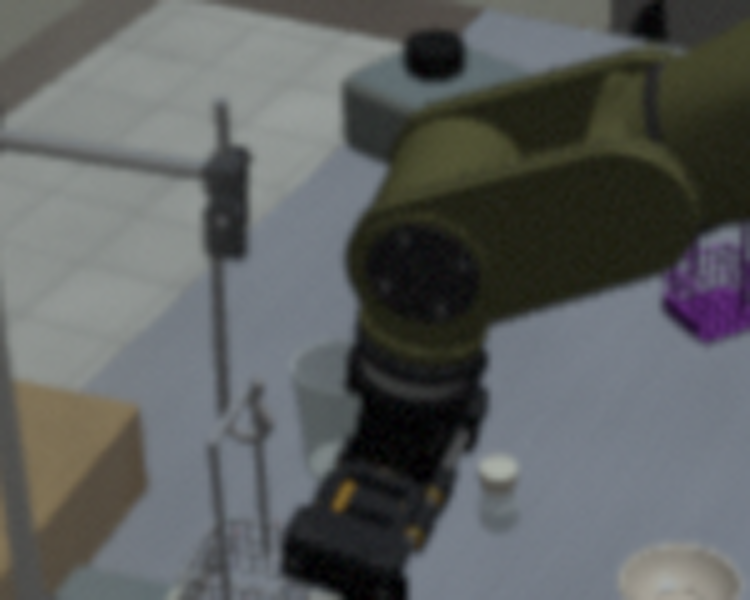

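Emit:
carry_out(
  moves=[
    [-0.5,0,-1,0,0,0,0],
    [-1,-0.2,-2,0,0,0,0],
    [-1.5,-0.3,-3,0,0,0,0],
    [-2,-0.3,-4,0,0,0,0],
    [-2.5,-0.5,-5,0,0,0,0],
    [-3,-0.5,-6,0,0,0,0],
    [-3,-0.5,-7,0,0,0,0],
    [-3,-0.5,-7,0,0,0,0],
  ],
)

```text
clock: 21.75
tcp_pos: [0.5513, 0.176, 0.095]
tcp_rot: [-0.075, 0.992, 0.005, 0.103]
ft_force: [0.7, 0.1, -1.7]
gripper_width: 0.123
```

```bash
python3 look.py f 8
```

```text
[-0.25  0.11 -1.68] [0.42 0.58 0.56]
tcp [551.4 176.   95.2] bail in pivot [   4.2    0.4 -145.1] rot [ 0.0043  0.0081 -0.    ] 22.15
```

View pics/d_f.png

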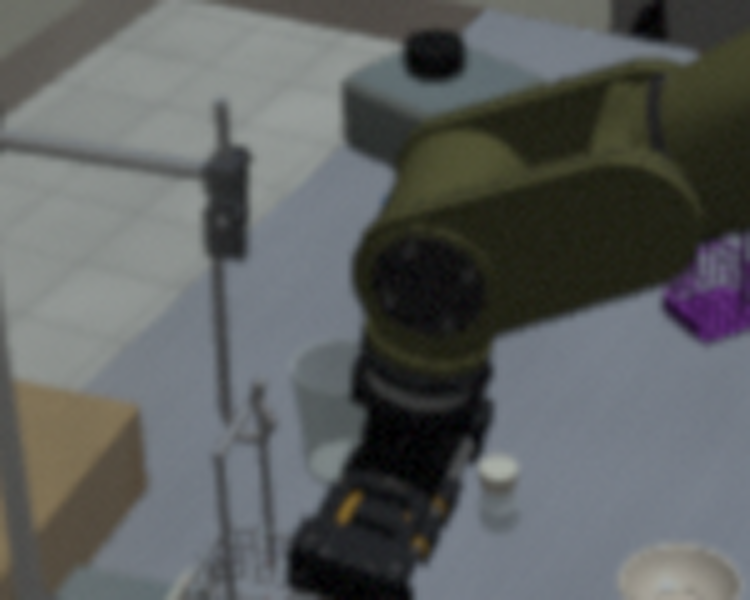

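Emit:
carry_out(
  moves=[
    [-0.5,0,-0.5,0,0,0,0],
    [-1,-0.1,-1,0,0,0,0],
    [-1.5,-0.2,-1.5,0,0,0,0],
    [-2,-0.3,-2,0,0,0,0],
    [-2,-0.3,-2,0,0,0,0],
  ],
)

```text
clock: 22.88
tcp_pos: [0.5493, 0.1757, 0.0931]
tcp_rot: [-0.075, 0.992, 0.005, 0.103]
ft_force: [-0.5, 0.8, -1.4]
gripper_width: 0.12
```

```bash
python3 look.py g 8
```

```text
[ 0.01 -0.09 -1.77] [0.3  0.49 0.33]
tcp [549.4 175.8  93.2] bail in pivot [   2.2    0.4 -147.1] rot [0.0043 0.0081 0.    ] 23.275
```

Emit:
carry_out(
  moves=[
    [-0.5,0,-0.5,0,0,0,0],
    [-0.5,-0.1,-1,0,0,0,0],
    [-1,-0.2,-1.5,0,0,0,0],
    [-1,-0.2,-1.5,0,0,0,0],
  ],
)

```text
clock: 23.88
tcp_pos: [0.5489, 0.1757, 0.0923]
tcp_rot: [-0.075, 0.992, 0.005, 0.104]
ft_force: [0.2, -0.7, 0.6]
gripper_width: 0.122
```

```bash
python3 look.py h 6
```

```text
[ 0.19 -0.17  1.65] [0.58 0.35 0.66]
tcp [548.8 175.6  92.2] bail in pivot [   1.6    0.4 -148.1] rot [ 0.0041  0.0092 -0.0001] 24.175
```

Emit:
carry_out(
  moves=[
    [0,0,-0.5,0,0,0,0],
    [0,0,-1,0,0,0,0],
    [0,0,-1.5,0,0,0,0],
    [0,0,-1.5,0,0,0,0],
  ],
)

```text
clock: 24.78
tcp_pos: [0.5497, 0.1758, 0.0916]
tcp_rot: [-0.075, 0.992, 0.005, 0.105]
ft_force: [0.3, -0.3, 5.1]
gripper_width: 0.122
```

```bash
python3 look.py i 6
```

```text
[-0.11 -0.08  5.11] [0.15 0.38 0.44]
tcp [549.7 175.8  91.6] bail in pivot [   2.5    0.5 -148.7] rot [ 0.0036  0.0114 -0.0001] 25.075
```

View pics/d_i.png

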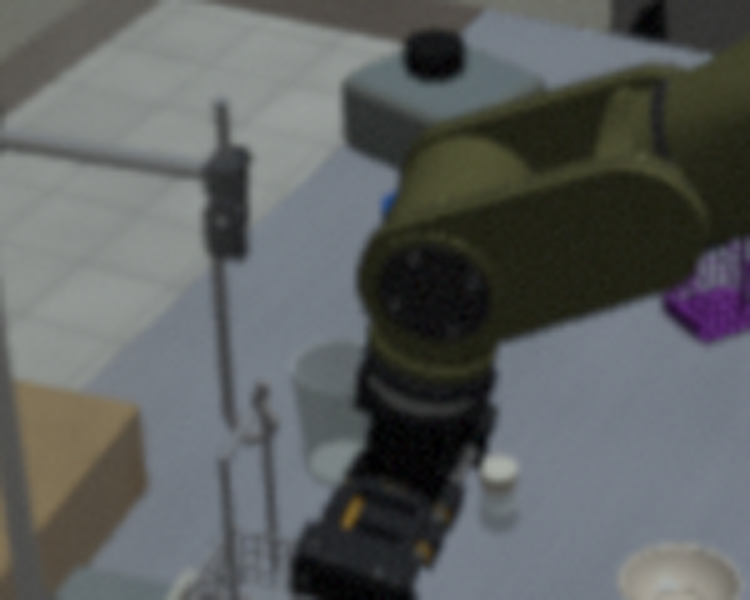

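Emit:
carry_out(
  moves=[
    [-0.5,0,-0.3,0,0,0,0],
    [-1,-0.1,-0.3,0,0,0,0],
    [-1,-0.1,-0.3,0,0,0,0],
    [-1,-0.1,-0.3,0,0,0,0],
  ],
)

```text
clock: 25.68
tcp_pos: [0.549, 0.1758, 0.0916]
tcp_rot: [-0.075, 0.992, 0.005, 0.105]
ft_force: [0.1, -0.3, 5.2]
gripper_width: 0.122
```

```bash
python3 look.py j 12; python3 - <<'E'
from h import *
D=manip.snapshot('side')
d=lambda u,v:(140+(u+.5)/5-.5,130+(v+.5)/5-.5)
print(onplane(D,d(218,275)),onplane(D,d(230,400)),onplane(D,d(266,392)))
E
```

```text
[-0.11 -0.16  5.37] [0.38 0.36 0.36]
tcp [549.  175.8  91.6] bail in pivot [   1.8    0.5 -148.7] rot [ 0.0035  0.0121 -0.    ] 26.275
[ 10.1 -45.2] [   9.1 -131.1] [ -14.  -120.8]
```

View pics/d_j.png

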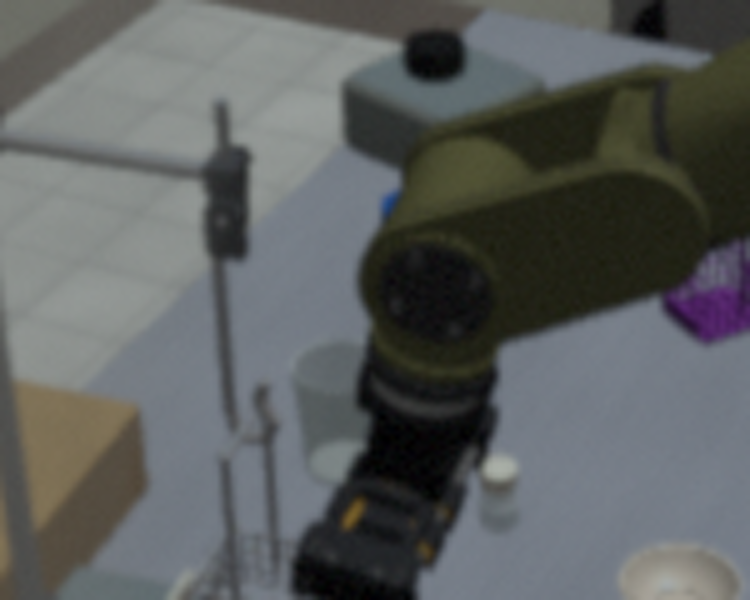

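```bash
python3 - <<'E'
from h import *
S=snap('scene','sk.png');D=snap('side','dk.png')
cv2.imwrite('pics/sk2.png',cv2.resize(cv2.cvtColor(S['frame'],cv2.COLOR_RGB2BGR)[180:290,270:350],None,fx=7,fy=7,interpolation=cv2.INTER_CUBIC)[:600])
cv2.imwrite('pics/dk2.png',cv2.resize(cv2.cvtColor(D['frame'],cv2.COLOR_RGB2BGR)[170:260,160:230],None,fx=7,fy=7,interpolation=cv2.INTER_CUBIC)[:600])
E
```

```text
(no output)
```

View pics/sk2.png

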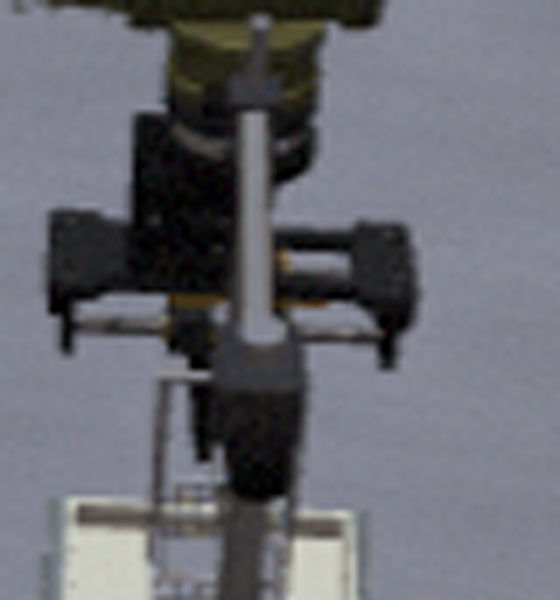

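View pics/dk2.png

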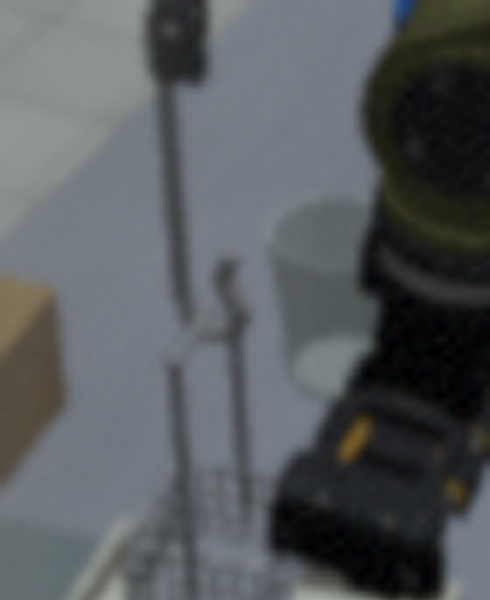

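```bash
python3 - <<'E'
from h import *
D=manip.snapshot('side')
d=lambda u,v:(160+(u+.5)/7-.5,170+(v+.5)/7-.5)
def onp(px,yo):
    o,dd=ray(D,px); t=((PV+YP*yo-o)@YP)/(dd@YP); return toP(o+dd*t)
print('near corner',onp(d(175,360),.032)); print('bowl bottom',onp(d(215,335),0)); print('tip',onp(d(226,268),0)); print('bail mid',onp(d(205,328),0))
print('near leg low',onp(d(190,600),.032))
print(manip.sense()['ft_force'])
E
```

```text
near corner [   0.5   32.  -147.8]
bowl bottom [  -3.8   -0.  -156.7]
tip [ -11.1   -0.  -120.9]
bail mid [   0.5    0.  -154. ]
near leg low [   3.2   32.  -278.1]
[1.18886275 0.64858265 5.83568433]
```

Emit:
carry_out(
  moves=[
    [-0.5,0,0.2,0,0,0,0],
    [-1,0,0.4,0,0,0,0],
    [-1,0,0.4,0,0,0,0],
  ],
)

```text
clock: 26.95
tcp_pos: [0.5477, 0.1757, 0.0917]
tcp_rot: [-0.075, 0.992, 0.005, 0.105]
ft_force: [-0.4, 0.1, 3.2]
gripper_width: 0.125
```

```bash
python3 look.py k 8
```

```text
[-0.15  0.08  3.24] [0.45 0.53 0.33]
tcp [547.8 175.8  91.8] bail in pivot [   0.6    0.7 -148.5] rot [ 0.0035  0.0116 -0.    ] 27.35
```

```bash
python3 look.py l 16
```

```text
[-0.12 -0.22  2.75] [0.58 0.54 0.56]
tcp [547.9 175.8  91.8] bail in pivot [   0.7    0.7 -148.5] rot [ 0.0035  0.0117 -0.    ] 28.25
```

Emit:
carry_out(
  moves=[
    [0,0,0.1,0,0,0,0],
    [0,0,0.1,0,0,0,0],
  ],
)

```text
clock: 28.6
tcp_pos: [0.5478, 0.1757, 0.0919]
tcp_rot: [-0.075, 0.992, 0.005, 0.105]
ft_force: [-0.7, 0.2, 3.2]
gripper_width: 0.119
```

```bash
python3 look.py m 14
```

```text
[-0.01 -0.02  2.14] [0.44 0.42 0.63]
tcp [547.8 175.7  91.9] bail in pivot [   0.6    0.7 -148.4] rot [ 0.0036  0.0116 -0.0001] 29.3
```

Emit:
carry_out(
  moves=[
    [0,0,0.2,0,0,0,0],
    [0,0,0.4,0,0,0,0],
    [0,0,0.5,0,0,0,0],
    [0,0,0.5,0,0,0,0],
  ],
)

```text
clock: 29.9
tcp_pos: [0.5476, 0.1757, 0.0922]
tcp_rot: [-0.075, 0.992, 0.005, 0.105]
ft_force: [0.5, 0.3, 0.9]
gripper_width: 0.122
```

```bash
python3 look.py n 8
```

```text
[-0.18 -0.06  0.27] [0.35 0.46 0.63]
tcp [547.7 175.7  92.3] bail in pivot [   0.5    0.7 -148. ] rot [ 0.0036  0.0113 -0.0001] 30.3
```

Emit:
carry_out(
  moves=[
    [0,0,0,0,0,0,8],
    [0,0,0,0,0,0,8],
  ],
  force=5,
)

```text
clock: 30.65
tcp_pos: [0.5477, 0.1757, 0.0922]
tcp_rot: [-0.075, 0.992, 0.005, 0.105]
ft_force: [0.3, -0.5, -0.5]
gripper_width: 0.126
```

Emit:
carry_out(
  moves=[
    [0,0,0,0,0,0,13],
    [0,0,0,0,0,0,15],
    [0,0,0,0,0,0,18],
    [0,0,0,0,0,0,24],
    [0,0,0,0,0,0,32],
    [0,0,0,0,0,0,40],
    [0,0,0,0,0,0,40],
    [0,0,0,0,0,0,40],
  ],
)

```text
clock: 31.65
tcp_pos: [0.5477, 0.1757, 0.0922]
tcp_rot: [-0.075, 0.992, 0.005, 0.105]
ft_force: [-0.2, 0.4, 0.1]
gripper_width: 0.419
```

```bash
python3 look.py o 4; python3 -c "
from h import *
snap('wrist','wo.png')"
```

```text
[ 0.3  -0.14 -0.06] [0.58 0.56 0.44]
tcp [547.6 175.7  92.2] bail in pivot [   0.4    0.6 -148.1] rot [ 0.0036  0.0112 -0.    ] 31.85
```

View pics/d_o.png

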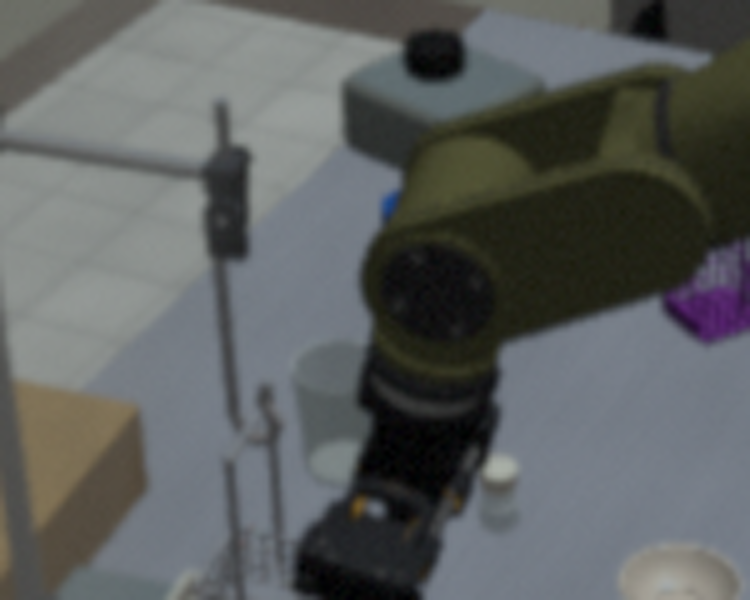

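View pics/wo.png

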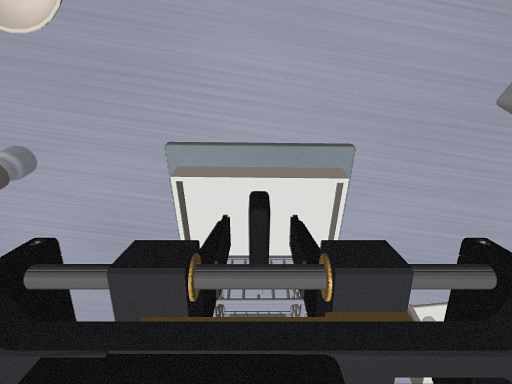

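Emit:
carry_out(
  moves=[
    [-3,-0.4,1,0,0,0,42],
    [-10,-1.5,3,0,0,0,42],
    [-20,-3,5,0,0,0,42],
    [-35,-5.2,7,0,0,0,42],
    [-50,-7.5,8,0,0,0,42],
    [-70,-10.5,10,0,0,0,42],
    [-90,-13.5,15,0,0,0,42],
    [-110,-16.5,20,0,0,0,42],
    [-120,-18,25,0,0,0,42],
    [-120,-18,25,0,0,0,42],
  ],
)

```text
clock: 33.25
tcp_pos: [0.4276, 0.1578, 0.1179]
tcp_rot: [-0.075, 0.992, 0.005, 0.106]
ft_force: [0.1, -0.7, -0.3]
gripper_width: 0.446
```

```bash
python3 look.py p 4; python3 - <<'E'
from h import *
A=[manip.snapshot('side')['frame'].astype(int).mean(2) for i in range(16)]
A=np.array(A)[:,180:230,165:210]
print(A.std(0).max(),np.percentile(A.std(0),[50,90,99]))
snap('scene','sq.png');snap('side','dq.png')
E
```

```text
[-0.18 -0.32 -0.46] [0.18 0.67 0.53]
tcp [428.  157.7 117.2] bail in pivot [-1.206e+02  1.000e-01 -1.231e+02] rot [0.0037 0.0111 0.    ] 33.45
8.02856769950628 [0.62360956 1.97303643 6.00256419]
```

View pics/d_p.png

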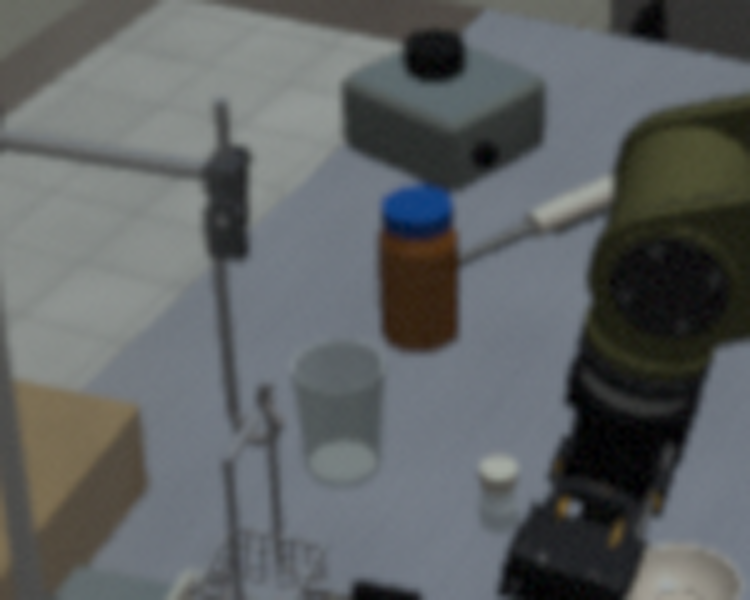

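View pics/sq.png

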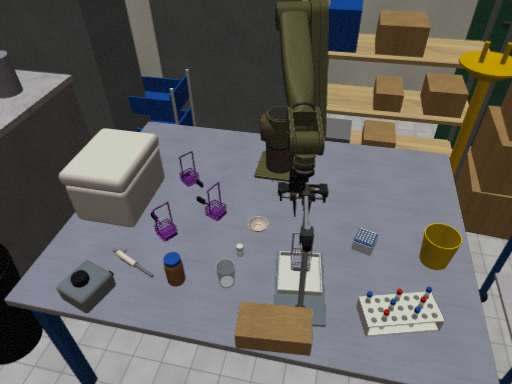

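View pics/dq.png

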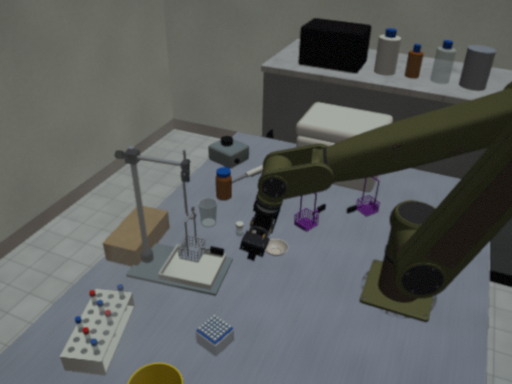

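Emit:
carry_out(
  moves=[
    [-5,0,5,0,0,0,42],
    [-10,0,10,0,0,0,42],
    [-10,0,10,0,0,0,42],
    [-10,0,10,0,0,0,42],
    [-10,0,10,0,0,0,42],
    [-10,0,10,0,0,0,42],
    [-10,0,10,0,0,0,42],
    [-10,0,10,0,0,0,42],
    [-10,0,10,0,0,0,42],
    [-10,0,10,0,0,0,42],
  ],
)

```text
clock: 35.7
tcp_pos: [0.4176, 0.1577, 0.1272]
tcp_rot: [-0.075, 0.992, 0.005, 0.105]
ft_force: [0.4, -0.1, 0.2]
gripper_width: 0.443
```

Emit:
carry_out(
  moves=[
    [0,0,0,0,0,0,42],
    [0,0,0,0,0,0,42],
    [0,0,0,0,0,0,42],
    [0,0,0,0,0,0,42],
    [0,0,0,0,0,0,42],
    [0,0,0,0,0,0,42],
    [0,0,0,0,0,0,42],
    [0,0,0,0,0,0,42],
    [0,0,0,0,0,0,42],
    [0,0,0,0,0,0,42],
  ],
)

```text
clock: 36.95
tcp_pos: [0.4177, 0.1577, 0.1272]
tcp_rot: [-0.075, 0.992, 0.005, 0.105]
ft_force: [-0.7, -0.1, 0.4]
gripper_width: 0.445
```

```bash
python3 - <<'E'
from h import *
F=[manip.snapshot('side')['frame'] for i in range(16)]
A=np.array([f.astype(int).mean(2) for f in F])[:,180:270,160:230]
print(A.std(0).max(),np.percentile(A.std(0),[50,90,99]),manip.sense()['clock'])
cv2.imwrite('pics/fin.png',cv2.resize(cv2.cvtColor(F[-1],cv2.COLOR_RGB2BGR)[150:270,150:250],None,fx=5,fy=5,interpolation=cv2.INTER_CUBIC))
E
```

```text
18.441160182832554 [0.62880784 3.05820163 7.78093616] 37.75
```

View pics/fin.png

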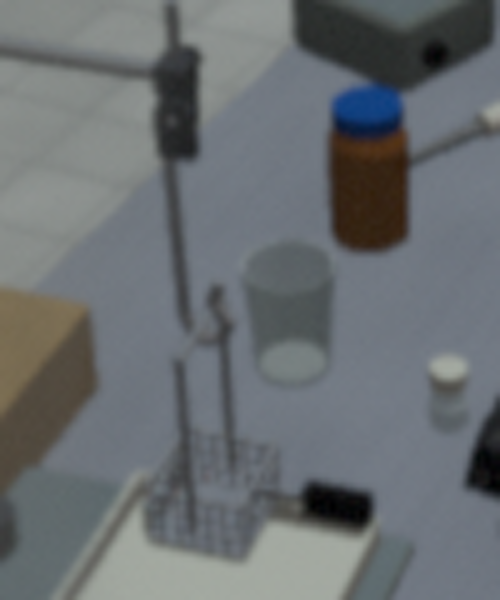

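```bash
python3 - <<'E'
from h import *
for i in range(20):
    t=manip.sense()['clock'];s=manip.snapshot('side'); f=s['frame'][150:270,150:250].astype(int).max(2)
    m=f<70; m[:92]=0;m[108:]=0;m[:,:58]=0;m[:,78:]=0; v,u=np.nonzero(m)
    g=s['frame'][150:270,150:250].astype(int).mean(2)
    r=slice(40,52); w=np.clip(115-g[r,30:42],0,None); 
    print(round(t,2),len(u),round(u.mean(),2),round(v.mean(),2),'shank',round((w*np.arange(30,42)).sum()/w.sum(),2))
E
```

```text
37.75 102 66.88 100.8 shank 34.76
37.8 104 66.98 100.7 shank 34.8
37.85 104 67.15 100.62 shank 34.82
37.9 106 67.27 100.58 shank 34.82
37.95 106 67.27 100.58 shank 34.81
38.0 103 67.11 100.58 shank 34.79
38.05 104 67.02 100.6 shank 34.79
38.1 103 66.95 100.82 shank 34.75
38.15 103 66.68 100.78 shank 34.71
38.2 102 66.42 100.82 shank 34.65
38.25 102 66.42 100.82 shank 34.61
38.3 103 66.32 100.87 shank 34.58
38.35 102 66.21 100.88 shank 34.57
38.4 102 66.25 100.89 shank 34.57
38.45 104 66.37 100.85 shank 34.57
38.5 103 66.38 100.78 shank 34.58
38.55 103 66.46 100.75 shank 34.62
38.6 101 66.54 100.62 shank 34.66
38.65 106 66.61 100.65 shank 34.7
38.7 105 66.84 100.57 shank 34.76
```

```bash
python3 -c "
from bench import manip
print(manip.finish_job())"
```

```text
the job is handed in; nothing more can be done
None
```

The steel basket is hanging by its bail in the hook's bowl, and the job was handed in at about 38.8 s. `finish_job` reports no verdict, so what follows is from my own measurements.

**What I did**
1. I gripped the bare steel basket by its black handle. I held the gripper about 10 mm to one side to clear the neighbouring purple basket, so the basket slid about 10 mm as the fingers closed.
2. I carried it to the stand and brought the hook to rest by leaning the bail slowly against its shank. Over 0.8 s of side pictures the hook showed almost no movement.
3. I slid the bail down the shank into the bowl and drew the basket down.
4. I eased off until the hook carried roughly the basket's weight alone, opened the fingers and backed away.

**Last checks**
- **Proof load:** the change in wrist force put about 4.4 N on the hook for 0.8 s, then about 3.8 N for 0.7 s. Sensor noise is around 0.5 N.
- **Overshoot:** I sent the last lowering step without reading the force after the one before, and the load rose to about 7 N for roughly 1.5 s. One correction did nothing and the next brought it down. That is above the 3–6 N target but below the 12 N limit.
- **Hanging:** the side picture shows the bail in the bowl and the basket upright. The remaining swing is about 0.004 rad, or 0.03 rad/s, and the gripper is well clear.
- **Bystanders:** they look unmoved in the pictures. I judged this by eye and did not measure it.
- **Disagreement:** different points on the hook put the hinge between 2 and 8 mm below the pivot. The bowl was felt at about 148 mm below the pivot, which fits the small end of that range.

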